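Clear the pins off the baking mat and set out the tart cases

TASK

Get the baking mat ready for filling tarts: first, while no case is on the mat yet, roll both rolling pins with a light push off the circles, without gripping or lifting them, and stop each along its own parking line (either pin on either line, between the ticks). Then set every tart case from the cooling rack upright inside a printed circle of its own, gripping the brittle cases as gently as will hold them. Leave everything else on the table where it is.

Things in the scene. Friction and masses are not known exactly. Their poses are not given: they have to be found in the camera images.
- mat: beige silicone baking mat lying on the steel table, 420 x 500 x 2 mm; origin at the centre of its underside, its x the 420 mm way, its y the 500 mm way. On it are printed dark lines: a border, six circles in two rows of three near its -y end, and two parking lines near its +y end. Fixed
- circle0 (a point): centre of a printed circle 86 mm across, on the mat's top face (2 mm above the table); neighbouring circle centres are 100 mm apart; axes as the mat's
- circle1 (a point): centre of a printed circle 86 mm across, on the mat's top face (2 mm above the table); neighbouring circle centres are 100 mm apart; axes as the mat's
- circle2 (a point): centre of a printed circle 86 mm across, on the mat's top face (2 mm above the table); neighbouring circle centres are 100 mm apart; axes as the mat's
- circle3 (a point): centre of a printed circle 86 mm across, on the mat's top face (2 mm above the table); neighbouring circle centres are 100 mm apart; axes as the mat's
- circle4 (a point): centre of a printed circle 86 mm across, on the mat's top face (2 mm above the table); neighbouring circle centres are 100 mm apart; axes as the mat's
- circle5 (a point): centre of a printed circle 86 mm across, on the mat's top face (2 mm above the table); neighbouring circle centres are 100 mm apart; axes as the mat's
- line0 (a point): middle of a printed parking line 300 mm long with a short tick across each end, on the mat's top face; its x runs along the line, its y across it (away from the circles); the two lines are parallel, 150 mm apart
- line1 (a point): middle of a printed parking line 300 mm long with a short tick across each end, on the mat's top face; its x runs along the line, its y across it (away from the circles); the two lines are parallel, 150 mm apart
- pin_thick_center (a point): thick wooden rolling pin, a plain cylinder 56 mm in diameter and 180 mm long with no handles, lying on the mat; point at the middle of its axis, its x along the axis. About 0.3 kg; rolls easily when pushed low (at half its height or under; pushed from above that, it wedges) and comes to rest within about 15 mm when left at 0.1 m/s
- pin_slim_center (a point): slim wooden rolling pin, a plain cylinder 42 mm in diameter and 180 mm long with no handles, lying on the mat; point at the middle of its axis, its x along the axis. About 0.2 kg; rolls as the other does
- rack: wire cooling rack, 290 x 200 mm, its top 20 mm above the table; origin on the table under its centre. Fixed
- case0_center (a point): baked tart case, a brittle shallow round cup with upright sides, 64 mm across outside, 24 mm high, wall 4.5 mm, 5 mm thick floor, about 60 g, standing on the rack, open side up; point at its centre, half-way up (12 mm above its underside), z up. It cracks if the fingers press on it with more than about 80 N in all: a grip of 20 to 30 N is ample. One or two of the six may be absent
- case1_center (a point): baked tart case, a brittle shallow round cup with upright sides, 64 mm across outside, 24 mm high, wall 4.5 mm, 5 mm thick floor, about 60 g, standing on the rack, open side up; point at its centre, half-way up (12 mm above its underside), z up. It cracks if the fingers press on it with more than about 80 N in all: a grip of 20 to 30 N is ample. One or two of the six may be absent
- case2_center (a point): baked tart case, a brittle shallow round cup with upright sides, 64 mm across outside, 24 mm high, wall 4.5 mm, 5 mm thick floor, about 60 g, standing on the rack, open side up; point at its centre, half-way up (12 mm above its underside), z up. It cracks if the fingers press on it with more than about 80 N in all: a grip of 20 to 30 N is ample. One or two of the six may be absent
- case3_center (a point): baked tart case, a brittle shallow round cup with upright sides, 64 mm across outside, 24 mm high, wall 4.5 mm, 5 mm thick floor, about 60 g, standing on the rack, open side up; point at its centre, half-way up (12 mm above its underside), z up. It cracks if the fingers press on it with more than about 80 N in all: a grip of 20 to 30 N is ample. One or two of the six may be absent
- case4_center (a point): baked tart case, a brittle shallow round cup with upright sides, 64 mm across outside, 24 mm high, wall 4.5 mm, 5 mm thick floor, about 60 g, standing on the rack, open side up; point at its centre, half-way up (12 mm above its underside), z up. It cracks if the fingers press on it with more than about 80 N in all: a grip of 20 to 30 N is ample. One or two of the six may be absent
- case5_center (a point): baked tart case, a brittle shallow round cup with upright sides, 64 mm across outside, 24 mm high, wall 4.5 mm, 5 mm thick floor, about 60 g, standing on the rack, open side up; point at its centre, half-way up (12 mm above its underside), z up. It cracks if the fingers press on it with more than about 80 N in all: a grip of 20 to 30 N is ample. One or two of the six may be absent
- tub: bystander: clear lidded food tub 116 x 156 x 56 mm; origin under its centre
- jar: bystander: small amber glass jar 45 mm across, 60 mm high, standing on the mat near its far corner by the circles; origin under its centre
- brush: bystander: pastry brush 180 mm long, 42 mm wide, 20 mm high, lying along the mat's far edge beside the circles; origin under its middle, x along it
- cutter: bystander: round steel pastry cutter, a ring 50 mm across, 40 mm high, standing at the mat's near edge between the parking lines; origin under its centre
- pot: bystander: small lidded white salt pot 46 mm across, 62 mm high; origin under its centre
Not all that is in view belongs to the job. Leave any black look-alike of the part that bears case4_center alone.

How it is judged:
On the way:
1. both rolling pins lie still on the parking lines, one on each, let go, while no tart case is on the mat yet (((y of pin_thick_center in the frame of line0 between -0.012 and 0.012 m and x of pin_thick_center in the frame of line0 between -0.06 and 0.06 m and angle between the x axis of pin_thick_center and the x axis of line0, either way round below 0.2 rad and y of pin_slim_center in the frame of line1 between -0.012 and 0.012 m and x of pin_slim_center in the frame of line1 between -0.06 and 0.06 m and angle between the x axis of pin_slim_center and the x axis of line1, either way round below 0.2 rad) or (y of pin_thick_center in the frame of line1 between -0.012 and 0.012 m and x of pin_thick_center in the frame of line1 between -0.06 and 0.06 m and angle between the x axis of pin_thick_center and the x axis of line1, either way round below 0.2 rad and y of pin_slim_center in the frame of line0 between -0.012 and 0.012 m and x of pin_slim_center in the frame of line0 between -0.06 and 0.06 m and angle between the x axis of pin_slim_center and the x axis of line0, either way round below 0.2 rad)) and linear speed of each of pin_thick, pin_slim below 0.02 m/s and height (world z) of each of pin_thick_center, pin_slim_center below 0.036 m and contact force between the fingers and pin_thick below 0.2 N and contact force between the fingers and pin_slim below 0.2 N and y of each of case0_center, case1_center, case2_center, case3_center, case4_center, case5_center in the frame of mat below -0.24 m), for 0.3 s.
At the end, for the whole second after the job is handed in: each rolling pin lies still on its own parking line (its axis within 12 mm of the line and 0.2 rad of parallel, its middle within 60 mm of the line's middle), and every tart case present stands upright inside a circle of its own, centre within 12 mm of the circle's centre, released and at rest (((y of pin_thick_center in the frame of line0 between -0.012 and 0.012 m and x of pin_thick_center in the frame of line0 between -0.06 and 0.06 m and angle between the x axis of pin_thick_center and the x axis of line0, either way round below 0.2 rad and y of pin_slim_center in the frame of line1 between -0.012 and 0.012 m and x of pin_slim_center in the frame of line1 between -0.06 and 0.06 m and angle between the x axis of pin_slim_center and the x axis of line1, either way round below 0.2 rad) or (y of pin_thick_center in the frame of line1 between -0.012 and 0.012 m and x of pin_thick_center in the frame of line1 between -0.06 and 0.06 m and angle between the x axis of pin_thick_center and the x axis of line1, either way round below 0.2 rad and y of pin_slim_center in the frame of line0 between -0.012 and 0.012 m and x of pin_slim_center in the frame of line0 between -0.06 and 0.06 m and angle between the x axis of pin_slim_center and the x axis of line0, either way round below 0.2 rad)) and linear speed of each of pin_thick, pin_slim, case0, case1, case2, case3, case4, case5 below 0.02 m/s and height (world z) of each of pin_thick_center, pin_slim_center below 0.036 m and contact force between the fingers and pin_thick below 0.2 N and contact force between the fingers and pin_slim below 0.2 N and (horizontal distance between case0_center and circle0 below 0.012 m or horizontal distance between case0_center and circle1 below 0.012 m or horizontal distance between case0_center and circle2 below 0.012 m or horizontal distance between case0_center and circle3 below 0.012 m or horizontal distance between case0_center and circle4 below 0.012 m or horizontal distance between case0_center and circle5 below 0.012 m) and angle between each of case0_center, case1_center, case2_center, case3_center, case4_center, case5_center's own z axis and vertical below 0.1 rad and height (world z) of each of case0_center, case1_center, case2_center, case3_center, case4_center, case5_center below 0.019 m and (horizontal distance between case1_center and circle0 below 0.012 m or horizontal distance between case1_center and circle1 below 0.012 m or horizontal distance between case1_center and circle2 below 0.012 m or horizontal distance between case1_center and circle3 below 0.012 m or horizontal distance between case1_center and circle4 below 0.012 m or horizontal distance between case1_center and circle5 below 0.012 m) and (horizontal distance between case2_center and circle0 below 0.012 m or horizontal distance between case2_center and circle1 below 0.012 m or horizontal distance between case2_center and circle2 below 0.012 m or horizontal distance between case2_center and circle3 below 0.012 m or horizontal distance between case2_center and circle4 below 0.012 m or horizontal distance between case2_center and circle5 below 0.012 m) and (horizontal distance between case3_center and circle0 below 0.012 m or horizontal distance between case3_center and circle1 below 0.012 m or horizontal distance between case3_center and circle2 below 0.012 m or horizontal distance between case3_center and circle3 below 0.012 m or horizontal distance between case3_center and circle4 below 0.012 m or horizontal distance between case3_center and circle5 below 0.012 m) and (horizontal distance between case4_center and circle0 below 0.012 m or horizontal distance between case4_center and circle1 below 0.012 m or horizontal distance between case4_center and circle2 below 0.012 m or horizontal distance between case4_center and circle3 below 0.012 m or horizontal distance between case4_center and circle4 below 0.012 m or horizontal distance between case4_center and circle5 below 0.012 m) and (horizontal distance between case5_center and circle0 below 0.012 m or horizontal distance between case5_center and circle1 below 0.012 m or horizontal distance between case5_center and circle2 below 0.012 m or horizontal distance between case5_center and circle3 below 0.012 m or horizontal distance between case5_center and circle4 below 0.012 m or horizontal distance between case5_center and circle5 below 0.012 m)); the robot touches nothing.
It fails at once if a rolling pin is lifted off the mat (height (world z) of pin_thick_center above 0.05 m or height (world z) of pin_slim_center above 0.043 m).
It fails at once if a rolling pin is gripped or pressed hard by the fingers (over 30 N) (contact force between the fingers and pin_thick above 30 N or contact force between the fingers and pin_slim above 30 N).
It fails at once if a tart case is squeezed or pressed by the fingers with over 80 N in all (contact force between the fingers and case0 above 80 N or contact force between the fingers and case1 above 80 N or contact force between the fingers and case2 above 80 N or contact force between the fingers and case3 above 80 N or contact force between the fingers and case4 above 80 N or contact force between the fingers and case5 above 80 N).
It fails at once if another thing on the table is shifted more than 40 mm (distance of any of tub, jar, brush, cutter, pot from where it was at the start of the episode above 0.04 m).
Of case0, case1, case2, case3, case4, case5 only 4 to 6 are there at a start; the rules pass over those that are not, and their reading is None.
At some moment in a run one of case0, case1, case2, case3, case4, case5 may be knocked a few centimetres aside while the robot is not near it.
Once in a run the grip may slacken for a moment while it holds something.
It also fails if it takes over 210 s, if anything falls off the work surface, if the arm or the gripper's body presses on something with over 40 N, if the wrist force passes 120 N, or if a joint passes its speed limit or range.

ROBOT

A 6-joint arm with a two-finger parallel gripper is mounted at the origin on the work surface. World frame = base frame: x ahead of the robot, y to its left, z up, the work surface at z = 0. Lengths are in m, angles in rad, forces in N, time in s.
With the tool pointing down it reaches from about 0.3 to 0.775 m from the base axis. Payload 14.6 kg.
Tool frame: the origin (TCP) lies midway between the tips of the shut fingers; the grasp point (between the pads) lies 19 mm behind it (ctrl.grip_depth is the distance from the TCP to the grasp point, in m); z points along the fingers, x is the direction in which the jaws open and shut, and the axes are right-handed (so a half turn about z gives the same grasp; the last joint's range is limited). The gripper opens to 94 mm and grips with 3 to 60 N. Pads are 16 mm wide; open, the fingers measure 119 mm over their backs; the gripper's body (75 mm by 177 mm) begins 78 mm behind the grasp point.
Start: joints at [-1.312, 0.3, 1.521, -0, 1.321, -0.067], TCP at [0.176, -0.521, 0.205] pointing down, gripper open.
Joint ranges: [-3.03, 3.03], [-0.79, 2.21], [0.23, 2.52], [-1.04, 4.18], [0, 3.07], [-2.55, 2.55]. Speed limits (rad/s): [2.22, 2.22, 2.57, 3.14, 3.14, 3.14].

INTERFACE

Orientations are given as [roll, pitch, yaw] about the fixed x, y, z axes, in that order (R = Rz(yaw) Ry(pitch) Rx(roll)).
In Python, from station import ctrl gives the robot as it stands.
- The arm moves only by the tool play_rows, never from a script. Its argument "steps" is a list that holds one entry, the list of rows, each a list of 7 numbers: the shift along the tool's x, y, z in cm, then the turn, a rotation vector about the tool's x, y, z in rad, then the opening, from 0 (shut) to 1 (fully open). In form: [[[x, y, z, ax, ay, az, hand], ...]]. A call has 1 to 20 rows; each row is the pose to reach, as a shift and turn from the pose measured when the call began, along the tool's axes at that moment; what a row does not reach only later rows make up. A row lasts 1/12 s, in which the tool goes at most 41.7 mm and 7.16 degrees, less where a joint would pass 70% of its speed; a pose out of reach is approached as far as the arm can. A call with a gripper value outside its range is refused whole. The fingers move at their own pace and stop on an object; "force" is the grip in N (left out, the last holds). Time passes only in rows, so rows that repeat a pose let the fingers close. It gives the time, the measured TCP pose, the force and the opening at its end, in the units of the state.
- ctrl.get_obs(): the state, without advancing time (a new reading comes with each control period).
- ctrl.camera(name): name is "side" or "top"; returns a dict with "frame" (400x640x3 uint8, blue, green, red), "fovy" (degrees; the focal length in pixels is half the picture's height over the tangent of half this angle, whatever the lens; pixels are square), "cx", "cy" (the principal point, pixels), "world_to_cam" (4x4, takes a point from world to camera coordinates). Camera axes: x right, y up, looking along -z (the intrinsics and any distortion apply to the point x, -y, -z); pixel columns grow to the right and rows downward; lengths in m; the calibration is good to about 2 mm. A picture is of the moment at which its call begins. There is no depth.
- ctrl.hand_in(): hands the job in, once; it reports no verdict.
The state is a dict: "time_s": time; "qpos": joint angles; "joint_vel": joint speeds; "tau": joint torques, N m; "ee_pos": TCP position; "eef_rot": TCP orientation; "force": force on the tool from outside, world axes, zero at the start; "moment": the same for the moment, N m; "grip_width": finger opening in m.
Only numpy, scipy, OpenCV 4.12 (cv2) and the standard library are available. Lean on these libraries where they do the work, as an engineer would, in place of code of your own. Each camera call takes 0.05 s, during which the arm holds its last target. There are 200 camera calls.

## Working session

There is one attempt and no reset: what is moved stays moved. The work goes in short steps, Python scripts to look and compute and a tool call to move; the robot and the scene stay as the last step left them, time stands still between calls to the robot, and variables do not carry over. Pictures are saved under pics/ and viewed, about 12 in all and at most 16, crops included, and the job is handed in when it is done.

Besides the shell and the picture viewer there is one more tool, called after ">>>" in YAML: its name, and indented under it one key for each argument. play_rows: Moves the arm, as the interface text tells. Its arguments: {"type":"object","properties":{"steps":{"type":"array"},"force":{"type":"number"}},"required":["steps"]}

```bash
ls; mkdir -p pics; cat > h.py <<'E'
import numpy as np, cv2
from station import ctrl
def cam(n):
    c=ctrl.camera(n); return c
def K(c):
    h=c['frame'].shape[0]; f=h/2/np.tan(np.radians(c['fovy'])/2)
    return np.array([[f,0,c['cx']],[0,f,c['cy']],[0,0,1.]])
def dist(c): return np.array(c.get('dist',c.get('distortion',np.zeros(5))),float)
def ray(c,uv,z):
    p=cv2.undistortPoints(np.array(uv,float).reshape(-1,1,2),K(c),dist(c)).reshape(-1,2)
    W=np.linalg.inv(c['world_to_cam']); d=np.c_[p[:,0],-p[:,1],-np.ones(len(p))]@W[:3,:3].T; o=W[:3,3]
    return o+d*((z-o[2])/d[:,2])[:,None]
def proj(c,P):
    P=np.atleast_2d(P); q=P@c['world_to_cam'][:3,:3].T+c['world_to_cam'][:3,3]
    q=q*[1,-1,-1]
    return cv2.projectPoints(q,np.zeros(3),np.zeros(3),K(c),dist(c))[0].reshape(-1,2)
E
python3 - <<'E'
from h import *
for n in('top','side'):
    c=cam(n); print({k:v for k,v in c.items() if k!='frame'}); cv2.imwrite(f'pics/{n}0.png',c['frame'])
    np.save(n+'0.npy',c,allow_pickle=True)
print(ctrl.get_obs())
E
```

```text
pics
{'fovy': 53.97277382180255, 'cx': 319.2885158011462, 'cy': 198.2937855440253, 'world_to_cam': array([[ 0.01157865, -0.99991323, -0.00628223,  0.04165567],
       [ 0.9972525 ,  0.01108767,  0.0732429 , -0.57258296],
       [-0.07316689, -0.00711303,  0.99729435, -1.0953292 ],
       [ 0.        ,  0.        ,  0.        ,  1.        ]])}
{'fovy': 56.62493795868542, 'cx': 314.71432530654, 'cy': 204.24973693367195, 'world_to_cam': array([[-0.84270287, -0.53794624,  0.02158062,  0.53575913],
       [ 0.36818403, -0.54659489,  0.75211339, -0.21528698],
       [-0.39280071,  0.64175375,  0.65868029, -0.76965845],
       [ 0.        ,  0.        ,  0.        ,  1.        ]])}
{'time_s': 0.1, 'qpos': array([-1.31158236e+00,  3.00373420e-01,  1.52150651e+00,  2.55684234e-05,
        1.32068483e+00, -6.65723756e-02]), 'joint_vel': array([-6.73743327e-05, -1.34276663e-03,  6.62711920e-05, -3.52888298e-04,
        7.09917781e-04, -1.35830824e-04]), 'tau': array([ 6.73716640e-04, -5.32644188e+01, -3.53284085e+01,  7.09062209e-02,
        2.34991946e-02, -8.36227855e-05]), 'ee_pos': array([ 0.17598963, -0.52084494,  0.20497145]), 'eef_rot': array([-3.14150327e+00,  9.68304190e-04, -1.24501628e+00]), 'force': array([0.50836989, 0.70139808, 0.48465708]), 'moment': array([ 0.0076323 , -0.03360068, -0.02133477]), 'grip_width': 0.09380873774630144}
```

View pics/top0.png

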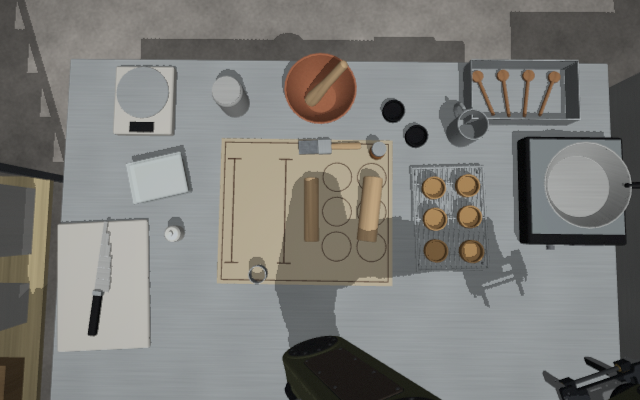

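View pics/side0.png

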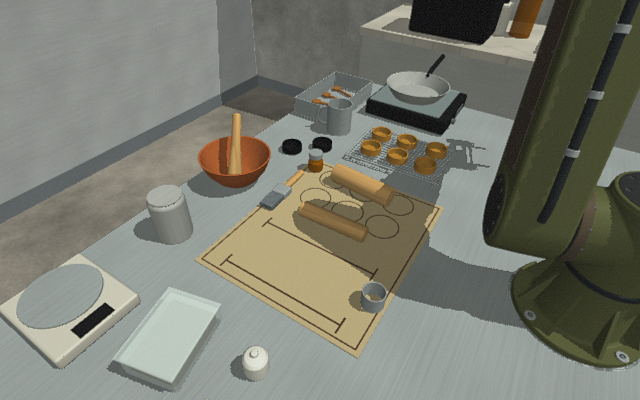

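Top view: six cases at about (433,187), (468,185), (434,219), (468,216), (436,251), (471,251). The slim pin is near col 311 and the thick one near col 371. The lines are at cols 234 and 286, the jar at (378,149), the brush at (330,146) and the cutter at (258,271). The side view shows the same layout. Next I'll make a metric bird's-eye view to measure from.

```bash
cat >> h.py <<'E'
def bird(c,z,x0=.28,x1=.80,y0=-.48,y1=.32):
    # 1mm/px: col=(y1-y)*1000,row=(x1-x)*1000
    Y,X=np.meshgrid(np.arange(y1,y0,-.001),np.arange(x1,x0,-.001))
    P=np.stack([X,Y,0*X+z],-1).reshape(-1,3); m=proj(c,P).reshape(X.shape+(2,)).astype(np.float32)
    return cv2.remap(c['frame'],m[...,0],m[...,1],cv2.INTER_CUBIC)
def cases(c,z=.044):
    b=cv2.GaussianBlur(bird(c,z),(0,0),1.5); h=cv2.cvtColor(b,cv2.COLOR_BGR2HSV)
    m=((h[...,0]>8)&(h[...,0]<24)&(h[...,1]>110)&(h[...,2]>45)).astype(np.uint8)*255
    m=cv2.morphologyEx(m,cv2.MORPH_OPEN,np.ones((7,7)))
    out=[]
    for k in cv2.findContours(m,cv2.RETR_EXTERNAL,cv2.CHAIN_APPROX_NONE)[0]:
        k=cv2.convexHull(k); a=cv2.contourArea(k)
        if 1800<a<5500:
            (u,v),r=cv2.minEnclosingCircle(k); (eu,ev),ax,_=cv2.fitEllipse(k)
            out.append(np.round([.8-v/1000,.32-u/1000,r,.8-ev/1000,.32-eu/1000,*ax],4))
    return out,m
E
python3 - <<'E'
from h import *
c=np.load('top0.npy',allow_pickle=True).item()
b=bird(c,.002)
for i in range(0,800,100): cv2.putText(b,f'{.32-i/1000:.2f}',(i,10),0,.35,(0,0,255)); cv2.line(b,(i,0),(i,519),(255,200,100),1)
for j in range(0,520,100): cv2.putText(b,f'{.8-j/1000:.2f}',(0,j+10),0,.35,(0,0,255)); cv2.line(b,(0,j),(799,j),(255,200,100),1)
cv2.imwrite('pics/bird0.png',b)
o,m=cases(c); [print(k) for k in o]
E
```

```text
[ 0.4291 -0.3705 33.0494  0.4301 -0.3711 59.4722 66.0614]
[ 0.4305 -0.273  31.7845  0.4306 -0.2732 59.1847 64.0106]
[ 0.5176 -0.2714 32.0569  0.5174 -0.2714 59.4882 64.3978]
[ 0.5245 -0.3664 32.7173  0.5249 -0.3667 58.9175 66.041 ]
[ 0.6045 -0.2685 31.9454  0.6044 -0.2689 59.1924 63.6765]
[ 0.6115 -0.3628 33.0893  0.6115 -0.3629 58.865  66.3069]
```

View pics/bird0.png

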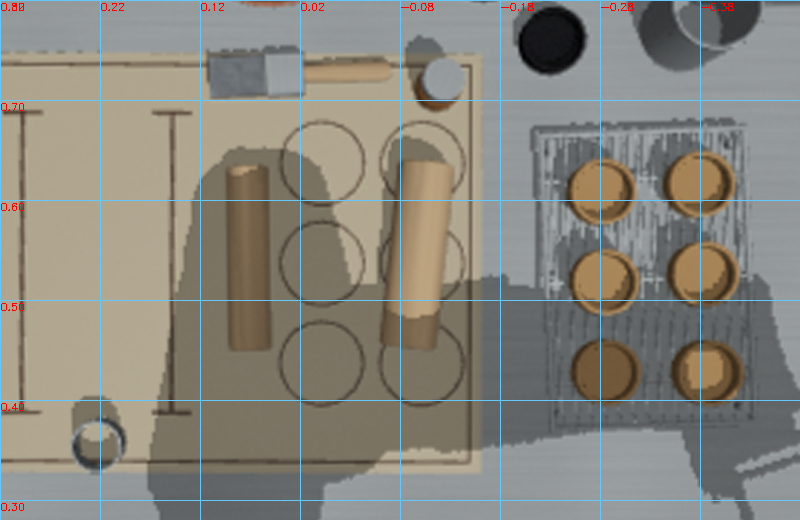

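Bird's-eye readings (world metres):

| Thing | Position |
|---|---|
| Circles | x ≈ .637, .537, .437; y ≈ -.002 and -.102 |
| Lines | y ≈ .147 and .297, x centre .538 |
| Slim pin | (.542, .071), nearly parallel to the lines |
| Thick pin | (.546, -.094), tilted about 0.09 rad |

The mat's yaw is about 0. I'll push the slim pin first with the jaws open along it.

```bash
cat >> h.py <<'E'
from scipy.spatial.transform import Rotation as Ro
def go(*wp):
    """wp: (x,y,z,yaw) world -> shift cm + rotvec in present tool axes"""
    s=ctrl.get_obs(); R=Ro.from_euler('xyz',s['eef_rot'])
    print('t',round(s['time_s'],2),'pos',s['ee_pos'].round(4),'rpy',s['eef_rot'].round(3),'F',s['force'].round(1),'w',round(s['grip_width'],4))
    for x,y,z,yaw in wp:
        d=R.inv().apply(np.array([x,y,z])-s['ee_pos'])*100; r=(R.inv()*Ro.from_euler('xyz',[np.pi,0,yaw])).as_rotvec()
        print((x,y,z,yaw),'->',d.round(2).tolist(),r.round(3).tolist())
E
python3 - <<'E'
from h import *
c=np.load('top0.npy',allow_pickle=True).item(); print(np.linalg.inv(c['world_to_cam'])[:3,3])
go((.54,.015,.205,0),(.54,.015,.10,0),(.54,.015,.012,0))
E
```

```text
[0.49038563 0.04020955 1.13456495]
t 0.1 pos [ 0.176  -0.5208  0.205 ] rpy [-3.142e+00  1.000e-03 -1.245e+00] F [0.5 0.7 0.5] w 0.0938
(0.54, 0.015, 0.205, 0) -> [-39.12, -51.64, 0.04] [-0.001, 0.001, -1.245]
(0.54, 0.015, 0.1, 0) -> [-39.11, -51.64, 10.54] [-0.001, 0.001, -1.245]
(0.54, 0.015, 0.012, 0) -> [-39.1, -51.63, 19.34] [-0.001, 0.001, -1.245]
```

>>> play_rows:
  steps:
    - [[-39.1,-51.6,0,0,0,-1.245,1],[-39.1,-51.6,0,0,0,-1.245,1],[-39.1,-51.6,0,0,0,-1.245,1],[-39.1,-51.6,0,0,0,-1.245,1],[-39.1,-51.6,0,0,0,-1.245,1],[-39.1,-51.6,0,0,0,-1.245,1],[-39.1,-51.6,0,0,0,-1.245,1],[-39.1,-51.6,0,0,0,-1.245,1],[-39.1,-51.6,0,0,0,-1.245,1],[-39.1,-51.6,0,0,0,-1.245,1],[-39.1,-51.6,0,0,0,-1.245,1],[-39.1,-51.6,0,0,0,-1.245,1],[-39.1,-51.6,0,0,0,-1.245,1],[-39.1,-51.6,0,0,0,-1.245,1],[-39.1,-51.6,0,0,0,-1.245,1],[-39.1,-51.6,0,0,0,-1.245,1],[-39.1,-51.6,0,0,0,-1.245,1],[-39.1,-51.6,0,0,0,-1.245,1],[-39.1,-51.6,0,0,0,-1.245,1],[-39.1,-51.6,0,0,0,-1.245,1]]
  force: 25

```text
time_s: 1.77
ee_pos: [0.5393, 0.0138, 0.2054]
eef_rot: [-3.141, 0.0, -0.001]
force: [0.5, -0.6, 1.1]
grip_width: 0.0942
```

```bash
python3 - <<'E'
from h import *
c=cam('top');np.save('top1.npy',c,allow_pickle=True); print(cases(c)[0]); go((.54,.015,.10,0),(.54,.015,.010,0))
E
```

```text
[array([ 0.429 , -0.3705, 33.0493,  0.4303, -0.371 , 57.7825, 66.5007]), array([ 0.431 , -0.273 , 31.6229,  0.4309, -0.273 , 57.7123, 63.7307]), array([ 0.5183, -0.2712, 31.7299,  0.5177, -0.2713, 58.0509, 63.7689]), array([ 0.5245, -0.3666, 32.5035,  0.5251, -0.3666, 58.1121, 65.5019]), array([ 0.6047, -0.2683, 31.8095,  0.6044, -0.2688, 58.4597, 63.7569]), array([ 0.6111, -0.3627, 32.8592,  0.6115, -0.3628, 58.3103, 65.9912])]
t 1.82 pos [0.5393 0.0138 0.2055] rpy [-3.141e+00  0.000e+00 -1.000e-03] F [ 0.7 -0.7 -0.2] w 0.0937
(0.54, 0.015, 0.1, 0) -> [0.07, -0.11, 10.55] [-0.001, 0.0, -0.001]
(0.54, 0.015, 0.01, 0) -> [0.07, -0.1, 19.55] [-0.001, 0.0, -0.001]
```

>>> play_rows:
  steps:
    - [[0.1,-0.1,4,0,0,0,1],[0.1,-0.1,8,0,0,0,1],[0.1,-0.1,12,0,0,0,1],[0.1,-0.1,15,0,0,0,1],[0.1,-0.1,17.5,0,0,0,1],[0.1,-0.1,19,0,0,0,1],[0.1,-0.1,19.5,0,0,0,1],[0.1,-0.1,19.5,0,0,0,1],[0.1,-0.6,19.5,0,0,0,1],[0.1,-1.0,19.5,0,0,0,1],[0.1,-1.4,19.5,0,0,0,1],[0.1,-1.7,19.5,0,0,0,1],[0.1,-2.0,19.5,0,0,0,1],[0.1,-2.3,19.5,0,0,0,1],[0.1,-2.6,19.5,0,0,0,1],[0.1,-2.9,19.5,0,0,0,1],[0.1,-3.2,19.5,0,0,0,1]]

```text
time_s: 3.23
ee_pos: [0.5403, 0.0463, 0.0106]
eef_rot: [-3.141, 0.0, -0.001]
force: [0.0, 0.3, -0.4]
grip_width: 0.0943
```

```bash
python3 - <<'E'
from h import *
go((.54,.26,.010,0))
for n in('top','side'):
    c=cam(n); np.save(n+'2.npy',c,allow_pickle=True)
    if n=='top': b=bird(c,.002)[50:450,100:500]
    else: b=cv2.resize(c['frame'][130:330,230:430],(400,400))
    cv2.imwrite(f'pics/{n}2.png',b)
cv2.imwrite('pics/p2.png',np.hstack([cv2.imread('pics/top2.png'),cv2.imread('pics/side2.png')]))
E
```

```text
t 3.23 pos [0.5403 0.0463 0.0106] rpy [-3.141e+00  0.000e+00 -1.000e-03] F [ 0.   0.3 -0.4] w 0.0943
(0.54, 0.26, 0.01, 0) -> [-0.06, -21.37, 0.08] [-0.001, 0.0, -0.001]
```

View pics/p2.png

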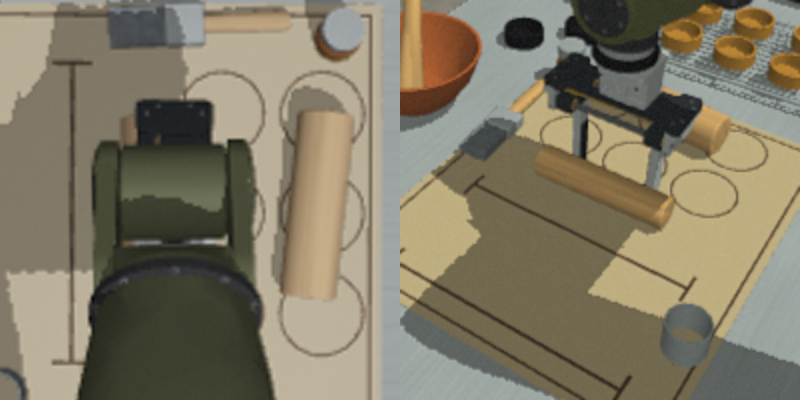

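The jaws are behind the slim pin, as intended. Now I'll push gently.

>>> play_rows:
  steps:
    - [[0,-0.3,0,0,0,0,1],[0,-0.7,0,0,0,0,1],[0,-1.1,0,0,0,0,1],[0,-1.6,0,0,0,0,1],[0,-2.1,0,0,0,0,1],[0,-2.6,0,0,0,0,1],[0,-3.1,0,0,0,0,1],[0,-3.6,0,0,0,0,1],[0,-4.1,0,0,0,0,1],[0,-4.6,0,0,0,0,1],[0,-5.1,0,0,0,0,1],[0,-5.6,0,0,0,0,1],[0,-6.1,0,0,0,0,1],[0,-6.6,0,0,0,0,1],[0,-7.1,0,0,0,0,1],[0,-7.6,0,0,0,0,1],[0,-8.1,0,0,0,0,1],[0,-8.6,0,0,0,0,1],[0,-9.1,0,0,0,0,1],[0,-9.6,0,0,0,0,1]]

```text
time_s: 5.0
ee_pos: [0.5404, 0.1429, 0.0106]
eef_rot: [-3.141, 0.0, -0.001]
force: [-1.2, -0.5, 0.4]
grip_width: 0.0944
```

>>> play_rows:
  steps:
    - [[0,-0.5,0,0,0,0,1],[0,-1.0,0,0,0,0,1],[0,-1.5,0,0,0,0,1],[0,-2.0,0,0,0,0,1],[0,-2.5,0,0,0,0,1],[0,-3.0,0,0,0,0,1],[0,-3.5,0,0,0,0,1],[0,-4.0,0,0,0,0,1],[0,-4.5,0,0,0,0,1],[0,-5.0,0,0,0,0,1],[0,-5.4,0,0,0,0,1],[0,-5.8,0,0,0,0,1],[0,-6.2,0,0,0,0,1],[0,-6.5,0,0,0,0,1],[0,-6.8,0,0,0,0,1],[0,-7.1,0,0,0,0,1],[0,-7.4,0,0,0,0,1],[0,-7.6,0,0,0,0,1],[0,-7.8,0,0,0,0,1],[0,-8.0,0,0,0,0,1]]

```text
time_s: 6.67
ee_pos: [0.5405, 0.223, 0.0107]
eef_rot: [-3.141, 0.0, -0.001]
force: [-0.1, -0.3, 0.9]
grip_width: 0.0937
```

```bash
python3 - <<'E'
from h import *
go((.54,.263,.010,0))
c=cam('side'); b=bird(c,.0025,x0=.38,x1=.70,y0=0,y1=.36)
cv2.imwrite('pics/p3.png',np.hstack([cv2.resize(b,None,fx=1,fy=1),cv2.resize(c['frame'][180:380,200:420],(352,320))]))
E
```

```text
t 6.67 pos [0.5405 0.223  0.0107] rpy [-3.141e+00  0.000e+00 -1.000e-03] F [-0.1 -0.3  0.9] w 0.0937
(0.54, 0.263, 0.01, 0) -> [-0.05, -4.0, 0.07] [-0.001, 0.0, -0.001]
```

View pics/p3.png

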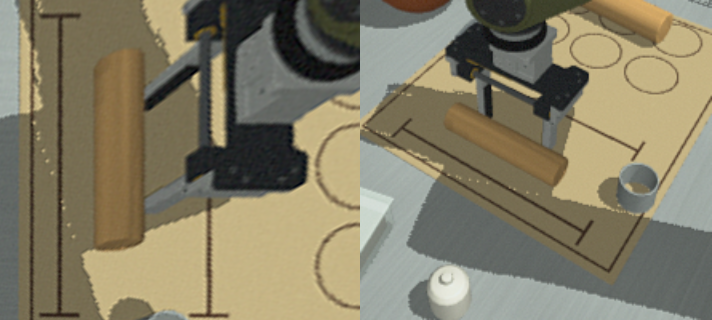

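The slim pin is parallel to the lines and touching the fingers. The line sits at y ≈ .297–.301, depending on camera. I'll finish slowly and back off.

>>> play_rows:
  steps:
    - [[0,-0.3,0,0,0,0,1],[0,-0.7,0,0,0,0,1],[0,-1.1,0,0,0,0,1],[0,-1.5,0,0,0,0,1],[0,-1.9,0,0,0,0,1],[0,-2.3,0,0,0,0,1],[0,-2.6,0,0,0,0,1],[0,-2.9,0,0,0,0,1],[0,-3.2,0,0,0,0,1],[0,-3.5,0,0,0,0,1],[0,-3.7,0,0,0,0,1],[0,-3.9,0,0,0,0,1],[0,-4.05,0,0,0,0,1],[0,-4.2,0,0,0,0,1],[0,-4.2,0,0,0,0,1],[0,-3.8,0,0,0,0,1],[0,-3,0,0,0,0,1],[0,-2,-1,0,0,0,1],[0,0,-4,0,0,0,1],[0,3,-8,0,0,0,1]]

```text
time_s: 8.38
ee_pos: [0.5393, 0.197, 0.084]
eef_rot: [-3.141, 0.003, 0.0]
force: [0.7, -0.1, 0.9]
grip_width: 0.0936
```

```bash
python3 - <<'E'
from h import *
go((.54,-.17,.10,0.05),(.54,-.147,.010,0.05))
c=cam('side'); b=bird(c,.0025,x0=.38,x1=.70,y0=0,y1=.36)
t=cam('top'); b2=bird(t,.0025,x0=.38,x1=.70,y0=0,y1=.36)
np.save('s4.npy',c,allow_pickle=True);np.save('t4.npy',t,allow_pickle=True)
print(np.linalg.inv(c['world_to_cam'])[:3,3])
cv2.imwrite('pics/p4.png',np.hstack([b,b2]))
E
```

```text
t 8.38 pos [0.5393 0.197  0.084 ] rpy [-3.141e+00  3.000e-03  0.000e+00] F [ 0.7 -0.1  0.9] w 0.0936
(0.54, -0.17, 0.1, 0.05) -> [0.06, 36.7, -1.6] [-0.0, 0.003, -0.05]
(0.54, -0.147, 0.01, 0.05) -> [0.09, 34.4, 7.4] [-0.0, 0.003, -0.05]
[0.2284286  0.66446604 0.65731706]
```

View pics/p4.png

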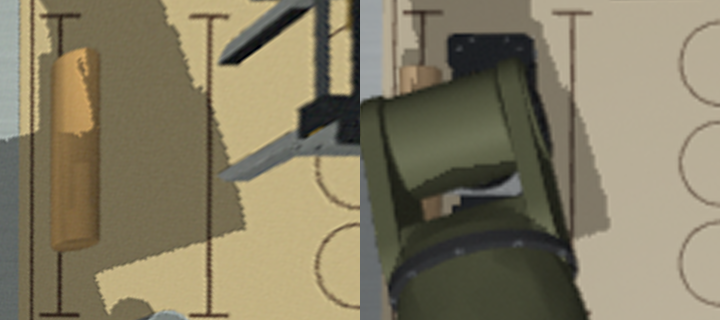

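The slim pin is about 3 mm short of its line centre and parallel to it, which is inside tolerance. Now the thick pin: I'll fly behind it with the jaws turned to match its tilt.

>>> play_rows:
  steps:
    - [[0,2,-4,0,0,0,1],[0.6,6,-5,0,0,0,1],[0.6,35.2,-5,0,0,0.09,1],[0.6,35.2,-5,0,0,0.09,1],[0.6,35.2,-5,0,0,0.09,1],[0.6,35.2,-5,0,0,0.09,1],[0.6,35.2,-5,0,0,0.09,1],[0.6,35.2,-5,0,0,0.09,1],[0.6,35.2,-5,0,0,0.09,1],[0.6,35.2,-5,0,0,0.09,1],[0.6,35.2,-5,0,0,0.09,1],[0.6,35.2,-2,0,0,0.09,1],[0.6,35.2,1.5,0,0,0.09,1],[0.6,35.2,4.5,0,0,0.09,1],[0.6,35.2,6.5,0,0,0.09,1],[0.6,35.2,7.2,0,0,0.09,1],[0.6,35.2,7.2,0,0,0.09,1]]

```text
time_s: 9.9
ee_pos: [0.5474, -0.1551, 0.0157]
eef_rot: [-3.137, -0.004, -0.093]
force: [0.2, 0.4, 0.9]
grip_width: 0.0943
```

```bash
python3 - <<'E'
from h import *
go((.545,.11,.012,0))
t=cam('top'); b2=bird(t,.0025,x0=.30,x1=.76,y0=-.3,y1=.36)
np.save('t5.npy',t,allow_pickle=True)
cv2.imwrite('pics/p5.png',b2); print(cases(t)[0])
E
```

```text
t 9.9 pos [ 0.5474 -0.1551  0.0157] rpy [-3.137 -0.004 -0.093] F [0.2 0.4 0.9] w 0.0943
(0.545, 0.11, 0.012, 0) -> [-2.69, -26.37, 0.47] [-0.004, -0.005, -0.093]
[array([ 0.429 , -0.3705, 33.0493,  0.4303, -0.3709, 57.6854, 66.3473]), array([ 0.5245, -0.3665, 32.6268,  0.5251, -0.3665, 57.9298, 65.7074]), array([ 0.606 , -0.269 , 31.0484,  0.6104, -0.2711, 44.1577, 63.6077]), array([ 0.6108, -0.3628, 32.9335,  0.6115, -0.3628, 58.1118, 66.2256])]
```

View pics/p5.png

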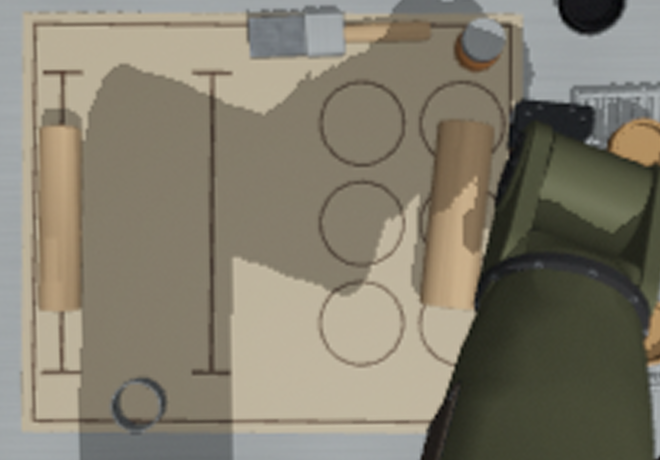

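The slim pin measures y ≈ .295 against its line at .2975. The fingers are behind the thick pin, so I'll push while turning it parallel.

>>> play_rows:
  steps:
    - [[-0.04,-0.4,0.4,0,0,0,1],[-0.07,-0.8,0.4,0,0,0,1],[-0.11,-1.2,0.4,0,0,0,1],[-0.15,-1.5,0.4,0,0,0,1],[-0.17,-1.8,0.4,0,0,0,1],[-0.2,-2.1,0.4,0,0,0,1],[-0.23,-2.5,0.4,0,0,0,1],[-0.27,-2.9,0.4,0,0,-0.007,1],[-0.31,-3.3,0.4,0,0,-0.014,1],[-0.35,-3.8,0.4,0,0,-0.021,1],[-0.4,-4.3,0.4,0,0,-0.028,1],[-0.45,-4.8,0.4,0,0,-0.035,1],[-0.5,-5.3,0.4,0,0,-0.042,1],[-0.54,-5.8,0.4,0,0,-0.05,1],[-0.59,-6.3,0.4,0,0,-0.058,1],[-0.63,-6.8,0.4,0,0,-0.066,1],[-0.68,-7.3,0.4,0,0,-0.074,1],[-0.73,-7.8,0.4,0,0,-0.082,1],[-0.77,-8.3,0.4,0,0,-0.088,1],[-0.82,-8.8,0.4,0,0,-0.093,1]]

```text
time_s: 11.62
ee_pos: [0.5483, -0.0667, 0.0136]
eef_rot: [-3.139, -0.007, 0.001]
force: [-0.2, -0.7, 0.7]
grip_width: 0.0937
```

```bash
python3 - <<'E'
from h import *
go((.545,.11,.012,0))
E
```

```text
t 11.62 pos [ 0.5483 -0.0667  0.0136] rpy [-3.139e+00 -7.000e-03  1.000e-03] F [-0.2 -0.7  0.7] w 0.0937
(0.545, 0.11, 0.012, 0) -> [-0.31, -17.67, 0.21] [-0.003, -0.007, 0.001]
```

>>> play_rows:
  steps:
    - [[0,-0.5,0.1,0,0,0,1],[0,-1.0,0.1,0,0,0,1],[0,-1.5,0.1,0,0,0,1],[0,-2.0,0.1,0,0,0,1],[0,-2.5,0.1,0,0,0,1],[0,-3.0,0.1,0,0,0,1],[0,-3.5,0.1,0,0,0,1],[0,-4.0,0.1,0,0,0,1],[0,-4.5,0.1,0,0,0,1],[0,-5.0,0.1,0,0,0,1],[0,-5.5,0.1,0,0,0,1],[0,-6.0,0.1,0,0,0,1],[0,-6.5,0.1,0,0,0,1],[0,-7.0,0.1,0,0,0,1],[0,-7.5,0.1,0,0,0,1],[0,-8.0,0.1,0,0,0,1],[0,-8.5,0.1,0,0,0,1],[0,-9.0,0.1,0,0,0,1],[0,-9.5,0.1,0,0,0,1],[0,-10.0,0.1,0,0,0,1]]

```text
time_s: 13.28
ee_pos: [0.5482, 0.0339, 0.0128]
eef_rot: [-3.139, -0.007, 0.001]
force: [0.5, 0.1, 0.3]
grip_width: 0.094
```

```bash
python3 - <<'E'
from h import *
go((.545,.11,.012,0))
E
```

```text
t 13.28 pos [0.5482 0.0339 0.0128] rpy [-3.139e+00 -7.000e-03  1.000e-03] F [0.5 0.1 0.3] w 0.094
(0.545, 0.11, 0.012, 0) -> [-0.31, -7.61, 0.1] [-0.003, -0.007, 0.001]
```

>>> play_rows:
  steps:
    - [[0,-0.5,0,0,0,0,1],[0,-1.0,0,0,0,0,1],[0,-1.5,0,0,0,0,1],[0,-2.0,0,0,0,0,1],[0,-2.5,0,0,0,0,1],[0,-3.0,0,0,0,0,1],[0,-3.5,0,0,0,0,1],[0,-4.0,0,0,0,0,1],[0,-4.4,0,0,0,0,1],[0,-4.8,0,0,0,0,1],[0,-5.2,0,0,0,0,1],[0,-5.6,0,0,0,0,1],[0,-6.0,0,0,0,0,1],[0,-6.4,0,0,0,0,1],[0,-6.7,0,0,0,0,1],[0,-7.0,0,0,0,0,1],[0,-7.2,0,0,0,0,1],[0,-7.4,0,0,0,0,1],[0,-7.55,0,0,0,0,1],[0,-7.7,0,0,0,0,1]]

```text
time_s: 14.95
ee_pos: [0.5481, 0.111, 0.013]
eef_rot: [-3.139, -0.007, 0.001]
force: [-0.6, 0.8, -0.5]
grip_width: 0.0942
```

>>> play_rows:
  steps:
    - [[0,0,0,0,0,0,1],[0,1,0,0,0,0,1],[0,3,0,0,0,0,1],[0,6,-3,0,0,0,1],[0,10,-7,0,0,0,1],[0,14,-11,0,0,0,1],[0,18,-14,0,0,0,1],[0,22,-14,0,0,0,1],[0,22,-14,0,0,0,1],[0,22,-14,0,0,0,1]]

```text
time_s: 15.78
ee_pos: [0.5476, -0.115, 0.1549]
eef_rot: [-3.141, -0.011, -0.003]
force: [0.3, 0.2, 0.0]
grip_width: 0.0939
```

```bash
python3 - <<'E'
from h import *
go((.545,.11,.012,0))
t=cam('top'); b2=bird(t,.0025,x0=.30,x1=.78,y0=-.45,y1=.34)
np.save('t6.npy',t,allow_pickle=True)
cv2.imwrite('pics/p6.png',b2); print(cases(t)[0])
E
```

```text
t 15.78 pos [ 0.5476 -0.115   0.1549] rpy [-3.141e+00 -1.100e-02 -3.000e-03] F [0.3 0.2 0. ] w 0.0939
(0.545, 0.11, 0.012, 0) -> [-0.49, -22.49, 14.31] [-0.001, -0.011, -0.003]
[array([ 0.4245, -0.413 , 32.8829,  0.4253, -0.4136, 58.729 , 65.9244]), array([ 0.5245, -0.3663, 32.5935,  0.5252, -0.3665, 57.7995, 65.576 ]), array([ 0.6104, -0.3631, 32.7992,  0.6115, -0.3629, 58.2187, 66.2264])]
```

View pics/p6.png

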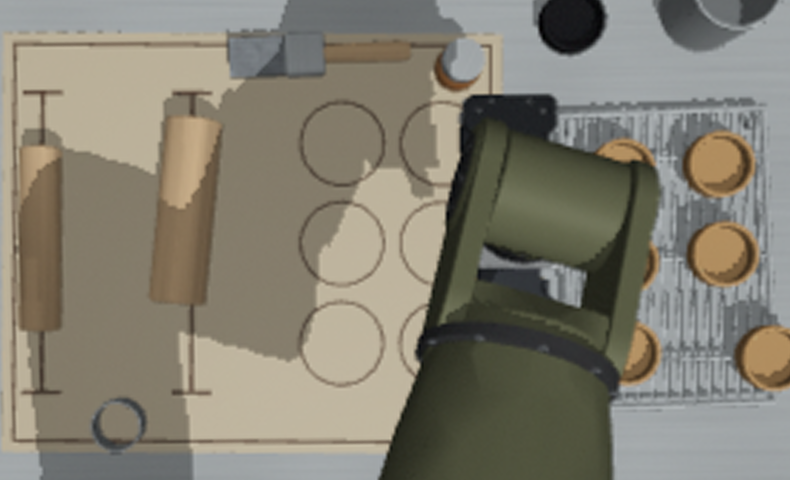

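Both pins measure inside tolerance. The thick pin's centre is about 4 mm past its line with a tilt of about 0.09 rad and an x offset of about +30 mm; the slim pin is about -3 mm. One case has been knocked to about (.425, -.418), so I'll take that one first.

```bash
python3 - <<'E'
from h import *
t=np.load('t6.npy',allow_pickle=True).item(); [print(k) for k in cases(t,.032)[0]]
t=np.load('top1.npy',allow_pickle=True).item(); print(); [print(k) for k in cases(t,.032)[0]]
go((.4245,-.4185,.12,-.785),(.4245,-.4185,.027,-.785))
E
```

```text
[ 0.4238 -0.4181 33.1113  0.4245 -0.4185 59.4872 66.5026]
[ 0.525  -0.371  32.9849  0.5256 -0.3711 58.5942 66.562 ]
[ 0.6121 -0.3674 33.1589  0.6128 -0.3672 58.7624 66.9443]

[ 0.4285 -0.375  33.3805  0.4296 -0.3753 58.665  66.9281]
[ 0.4297 -0.2762 31.9115  0.4302 -0.2764 58.3595 64.44  ]
[ 0.5182 -0.2747 32.054   0.518  -0.2747 59.2097 64.106 ]
[ 0.525  -0.3711 32.8713  0.5256 -0.3712 58.7766 66.4183]
[ 0.6056 -0.272  32.1445  0.6056 -0.2723 59.0685 64.3819]
[ 0.6122 -0.3674 33.183   0.6128 -0.3672 58.9791 66.8284]
t 15.83 pos [ 0.5472 -0.1126  0.1535] rpy [-3.139e+00 -9.000e-03 -3.000e-03] F [-0.5 -0.1 -0.3] w 0.0943
(0.4245, -0.4185, 0.12, -0.785) -> [-12.21, 30.63, 3.17] [-0.006, -0.008, 0.782]
(0.4245, -0.4185, 0.027, -0.785) -> [-12.29, 30.65, 12.47] [-0.006, -0.008, 0.782]
```

>>> play_rows:
  steps:
    - [[-12.2,30.6,0,0,0,0.782,1],[-12.2,30.6,0,0,0,0.782,1],[-12.2,30.6,0,0,0,0.782,1],[-12.2,30.6,0,0,0,0.782,1],[-12.2,30.6,0,0,0,0.782,1],[-12.2,30.6,0,0,0,0.782,1],[-12.2,30.6,0,0,0,0.782,1],[-12.2,30.6,0,0,0,0.782,1],[-12.2,30.6,0,0,0,0.782,1],[-12.2,30.6,0,0,0,0.782,1],[-12.2,30.6,0,0,0,0.782,1],[-12.2,30.6,2,0,0,0.782,1],[-12.2,30.6,4,0,0,0.782,1],[-12.2,30.6,6,0,0,0.782,1],[-12.2,30.6,6,0,0,0.782,1],[-12.2,30.6,6,0,0,0.782,1]]

```text
time_s: 17.17
ee_pos: [0.4254, -0.4166, 0.0915]
eef_rot: [-3.133, -0.003, -0.783]
force: [0.7, 0.2, 0.3]
grip_width: 0.0939
```

```bash
python3 - <<'E'
from h import *
go((.4245,-.4185,.027,-.785))
s=cam('side'); cv2.imwrite('pics/p7.png',cv2.resize(s['frame'][100:220,320:500],None,fx=4,fy=4,interpolation=cv2.INTER_CUBIC))
E
```

```text
t 17.17 pos [ 0.4254 -0.4166  0.0915] rpy [-3.133e+00 -3.000e-03 -7.830e-01] F [0.7 0.2 0.3] w 0.0939
(0.4245, -0.4185, 0.027, -0.785) -> [0.05, 0.25, 6.44] [-0.008, -0.003, 0.002]
```

View pics/p7.png

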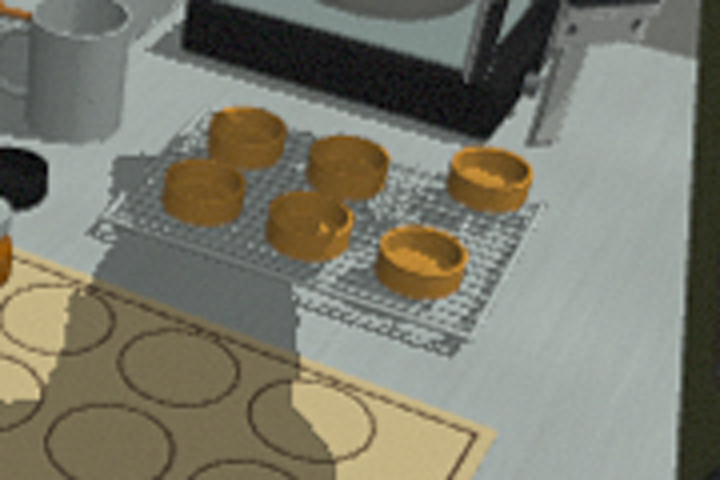

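```bash
python3 - <<'E'
from h import *
s=cam('side'); o=ctrl.get_obs(); print(o['time_s'],o['ee_pos'],o['qpos'].round(3)); print(proj(s,[o['ee_pos'],[.4245,-.4185,.044],[.6128,-.3672,.044],[.430,-.2764,.044],[.518,-.2747,.044]]).round(0))
t=cam('top'); [print(k) for k in cases(t,.032)[0]]
cv2.imwrite('pics/p8.png',np.hstack([s['frame'][50:350,300:640],t['frame'][50:350,340:640]]))
E
```

```text
17.2667 [ 0.42572541 -0.41782817  0.09313996] [-0.841  0.508  1.504  0.009  1.124 -0.061]
[[446. 126.]
 [442. 140.]
 [381. 130.]
 [425. 161.]
 [397. 152.]]
[ 0.4216 -0.4182 34.1815  0.4245 -0.4188 59.4156 67.5231]
[ 0.43   -0.2762 31.8297  0.4301 -0.2763 58.7286 64.0982]
[ 0.518  -0.2748 32.2002  0.5179 -0.275  59.6885 64.7644]
[ 0.5255 -0.371  32.8673  0.5257 -0.3712 59.3644 66.4032]
[ 0.606  -0.272  32.2801  0.6054 -0.2724 59.7323 64.7452]
[ 0.6135 -0.3672 33.4707  0.6127 -0.3674 59.8448 67.2332]
```

View pics/p8.png

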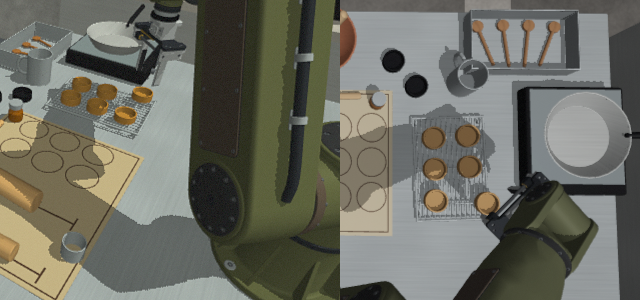

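The fingers straddle the knocked case in both views; the projections agree. I'll descend, close at 25 N and lift.

>>> play_rows:
  steps:
    - [[0,0.15,2,0,0,0,1],[0,0.15,4,0,0,0,1],[0,0.15,5.5,0,0,0,1],[0,0.15,6.3,0,0,0,1],[0,0.15,6.6,0,0,0,1],[0,0.15,6.6,0,0,0,0.9],[0,0.15,6.6,0,0,0,0.8],[0,0.15,6.6,0,0,0,0.7],[0,0.15,6.6,0,0,0,0.6],[0,0.15,6.6,0,0,0,0.5],[0,0.15,6.6,0,0,0,0.5],[0,0.15,6.6,0,0,0,0.5],[0,0.15,6.6,0,0,0,0.5],[0,0.15,5.6,0,0,0,0.5],[0,0.15,4.1,0,0,0,0.5],[0,0.15,2.1,0,0,0,0.5],[0,0.15,0,0,0,0,0.5],[0,0.15,-2,0,0,0,0.5],[0,0.15,-2,0,0,0,0.5]]
  force: 25

```text
time_s: 18.9
ee_pos: [0.4254, -0.4204, 0.1178]
eef_rot: [-3.134, -0.013, -0.784]
force: [0.0, -0.1, -0.1]
grip_width: 0.0618
```

```bash
python3 - <<'E'
from h import *
go((.437,-.002,.11,-.785),(.437,-.002,.010,-.785))
t=cam('top');[print(k) for k in cases(t,.032)[0]]
E
```

```text
t 18.9 pos [ 0.4254 -0.4204  0.1178] rpy [-3.134 -0.013 -0.784] F [ 0.  -0.1 -0.1] w 0.0618
(0.437, -0.002, 0.11, -0.785) -> [-28.74, -30.43, 0.64] [-0.007, -0.013, 0.001]
(0.437, -0.002, 0.01, -0.785) -> [-28.87, -30.36, 10.64] [-0.007, -0.013, 0.001]
[ 0.4285 -0.454  32.9736  0.428  -0.454  47.5699 64.7475]
[ 0.4297 -0.2762 31.8915  0.4302 -0.2765 58.4848 64.2862]
[ 0.5185 -0.2749 32.3923  0.518  -0.2749 59.6119 64.5445]
[ 0.526  -0.371  32.9849  0.5254 -0.3713 59.7437 66.6526]
[ 0.6059 -0.2719 32.119   0.6055 -0.2723 59.9412 64.518 ]
[ 0.6124 -0.3671 33.3624  0.6127 -0.3673 59.8258 66.9374]
```

The case is held with a width of .062. I'll fly above the circle and check its offset in the grip.

>>> play_rows:
  steps:
    - [[-28.7,-30.4,0.6,0,0,0,0.5],[-28.7,-30.4,0.6,0,0,0,0.5],[-28.7,-30.4,0.6,0,0,0,0.5],[-28.7,-30.4,0.6,0,0,0,0.5],[-28.7,-30.4,0.6,0,0,0,0.5],[-28.7,-30.4,0.6,0,0,0,0.5],[-28.7,-30.4,0.6,0,0,0,0.5],[-28.7,-30.4,0.6,0,0,0,0.5],[-28.7,-30.4,0.6,0,0,0,0.5],[-28.7,-30.4,0.6,0,0,0,0.5],[-28.7,-30.4,0.6,0,0,0,0.5],[-28.7,-30.4,0.6,0,0,0,0.5],[-28.7,-30.4,0.6,0,0,0,0.5],[-28.7,-30.4,4,0,0,0,0.5],[-28.7,-30.4,7,0,0,0,0.5],[-28.7,-30.4,7,0,0,0,0.5]]

```text
time_s: 20.28
ee_pos: [0.4346, -0.0033, 0.0404]
eef_rot: [-3.139, -0.005, -0.787]
force: [-0.7, -0.7, -0.9]
grip_width: 0.0622
```

```bash
python3 - <<'E'
from h import *
go((.437,-.002,.010,-.785))
s=cam('side'); t=cam('top'); e=ctrl.get_obs()['ee_pos']; z=e[2]+.005
for c in(s,t): [print(k) for k in cases(c,z)[0] if k[1]>-.15]
b=bird(s,z)[200:500,200:500]; b2=bird(t,z)[200:500,200:500]
p=(int((.32-e[1])*1000)-200,int((.8-e[0])*1000)-200)
for i in(b,b2): cv2.drawMarker(i,p,(0,0,255))
cv2.imwrite('pics/p9.png',np.hstack([b,b2]))
E
```

```text
t 20.28 pos [ 0.4346 -0.0033  0.0404] rpy [-3.139 -0.005 -0.787] F [-0.7 -0.7 -0.9] w 0.0622
(0.437, -0.002, 0.01, -0.785) -> [0.07, -0.26, 3.04] [-0.003, -0.005, -0.002]
[4.35800e-01 4.90000e-03 4.51781e+01 4.40800e-01 6.50000e-03 4.33798e+01
 9.77373e+01]
[  0.528    0.309   93.6484   0.528    0.3079  47.7467 202.5493]
[ 6.80100e-01 -6.93000e-02  3.38841e+01  6.81500e-01 -7.21000e-02
  4.51216e+01  7.65211e+01]
[7.980000e-01 6.600000e-02 6.303180e+01 8.088000e-01 6.020000e-02
 6.143740e+01 1.390787e+02]
```

View pics/p9.png

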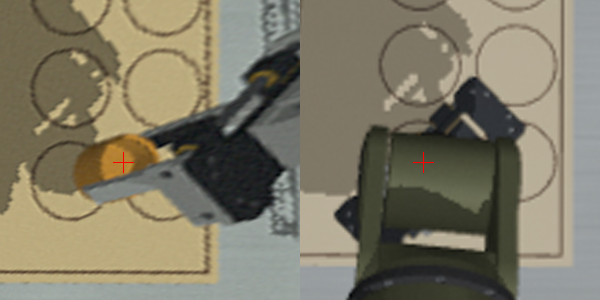

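The case is near the TCP mark and level in the side view. I'll set it down and release.

>>> play_rows:
  steps:
    - [[0.05,-0.25,1,0,0,0,0.5],[0.05,-0.25,2,0,0,0,0.5],[0.05,-0.25,2.5,0,0,0,0.5],[0.05,-0.25,2.8,0,0,0,0.5],[0.05,-0.25,3,0,0,0,0.5],[0.05,-0.25,3.05,0,0,0,0.5],[0.05,-0.25,3.05,0,0,0,0.5],[0.05,-0.25,3.05,0,0,0,0.7],[0.05,-0.25,3.05,0,0,0,0.8],[0.05,-0.25,3.05,0,0,0,0.9],[0.05,-0.25,3.05,0,0,0,0.9],[0.05,-0.25,2,0,0,0,0.9],[0.05,-0.25,0,0,0,0,0.9],[0.05,-0.25,-3,0,0,0,0.9],[0.05,-0.25,-7,0,0,0,0.9],[0.05,-0.25,-8,0,0,0,0.9]]

```text
time_s: 21.72
ee_pos: [0.4401, -0.0017, 0.1297]
eef_rot: [-3.131, -0.014, -0.786]
force: [0.9, 0.9, 0.3]
grip_width: 0.0844
```

```bash
python3 - <<'E'
from h import *
go((.430,-.2765,.11,-.785),(.430,-.2765,.027,-.785))
E
```

```text
t 21.72 pos [ 0.4401 -0.0017  0.1297] rpy [-3.131 -0.014 -0.786] F [0.9 0.9 0.3] w 0.0844
(0.43, -0.2765, 0.11, -0.785) -> [18.71, 20.15, 2.02] [-0.01, -0.014, -0.001]
(0.43, -0.2765, 0.027, -0.785) -> [18.59, 20.24, 10.32] [-0.01, -0.014, -0.001]
```

>>> play_rows:
  steps:
    - [[18.7,20.15,1,-0.01,-0.014,0,0.95],[18.7,20.15,1,-0.01,-0.014,0,0.95],[18.7,20.15,1,-0.01,-0.014,0,0.95],[18.7,20.15,1,-0.01,-0.014,0,0.95],[18.7,20.15,1,-0.01,-0.014,0,0.95],[18.7,20.15,1,-0.01,-0.014,0,0.95],[18.7,20.15,1,-0.01,-0.014,0,0.95],[18.7,20.15,1,-0.01,-0.014,0,0.95],[18.7,20.15,4,-0.01,-0.014,0,0.95],[18.7,20.15,5,-0.01,-0.014,0,0.95],[18.7,20.15,5,-0.01,-0.014,0,0.95]]

```text
time_s: 22.63
ee_pos: [0.4293, -0.2751, 0.0778]
eef_rot: [3.141, 0.005, -0.786]
force: [-0.3, -0.4, 0.1]
grip_width: 0.0894
```

```bash
python3 - <<'E'
from h import *
go((.430,-.2765,.027,-.785))
t=cam('top'); [print(k) for k in cases(t,.014)[0] if k[1]>-.2]
s=cam('side'); [print('s',k) for k in cases(s,.014)[0]if k[1]>-.2]; [print('s',k) for k in cases(s,.032)[0]]
[print(k) for k in cases(t,.032)[0]]
E
```

```text
t 22.63 pos [ 0.4293 -0.2751  0.0778] rpy [ 3.141  0.005 -0.786] F [-0.3 -0.4  0.1] w 0.0894
(0.43, -0.2765, 0.027, -0.785) -> [0.17, 0.05, 5.08] [0.0, 0.005, -0.001]
[ 4.40600e-01 -2.00000e-03  3.01925e+01  4.40700e-01 -1.90000e-03
  5.93775e+01  5.97634e+01]
s [ 4.36700e-01 -1.30000e-03  4.46400e+01  4.38400e-01 -1.10000e-03
  6.78044e+01  9.11251e+01]
s [ 0.7056 -0.1134 35.9828  0.7079 -0.1157 47.6946 80.8747]
s [ 0.43   -0.273  47.7599  0.4273 -0.2747 67.5616 97.7444]
s [4.31100e-01 1.75000e-02 4.34427e+01 4.32400e-01 1.76000e-02 6.59695e+01
 8.88723e+01]
s [ 0.6928 -0.0912 35.0153  0.6946 -0.094  46.9926 78.8472]
[ 0.4326 -0.2746 30.5666  0.4352 -0.2718 46.723  60.777 ]
[ 4.41500e-01 -1.20000e-03  2.96023e+01  4.41500e-01 -1.20000e-03
  5.83981e+01  5.87355e+01]
[ 0.5177 -0.2748 31.9144  0.518  -0.2747 59.6921 63.8115]
[ 0.5248 -0.3711 32.8692  0.5262 -0.371  57.4805 66.3815]
[ 0.6061 -0.2717 32.0634  0.6054 -0.2722 59.7187 64.2393]
[ 0.6121 -0.3672 33.3966  0.6128 -0.3672 58.9945 66.9738]
```

The first case is placed at (.4407, -.0019), 4 mm off the circle centre. Next is case D.

>>> play_rows:
  steps:
    - [[0.15,0.05,2,0,0,0,0.95],[0.15,0.05,3.6,0,0,0,0.95],[0.15,0.05,4.6,0,0,0,0.95],[0.15,0.05,5,0,0,0,0.95],[0.15,0.05,5.1,0,0,0,0.95],[0.15,0.05,5.1,0,0,0,0.8],[0.15,0.05,5.1,0,0,0,0.7],[0.15,0.05,5.1,0,0,0,0.6],[0.15,0.05,5.1,0,0,0,0.5],[0.15,0.05,5.1,0,0,0,0.5],[0.15,0.05,5.1,0,0,0,0.5],[0.15,0.05,5.1,0,0,0,0.5],[0.15,0.05,4.1,0,0,0,0.5],[0.15,0.05,2.6,0,0,0,0.5],[0.15,0.05,0.6,0,0,0,0.5],[0.15,0.05,-1.4,0,0,0,0.5],[0.15,0.05,-2.4,0,0,0,0.5]]
  force: 25

```text
time_s: 24.15
ee_pos: [0.4319, -0.2778, 0.1072]
eef_rot: [-3.141, -0.002, -0.785]
force: [-0.3, -1.1, -0.3]
grip_width: 0.0635
```

```bash
python3 - <<'E'
from h import *
go((.437,-.102,.10,-.785),(.437,-.102,.0105,-.785))
E
```

```text
t 24.15 pos [ 0.4319 -0.2778  0.1072] rpy [-3.141e+00 -2.000e-03 -7.850e-01] F [-0.3 -1.1 -0.3] w 0.0635
(0.437, -0.102, 0.1, -0.785) -> [-12.07, -12.8, 0.7] [-0.001, -0.002, -0.0]
(0.437, -0.102, 0.0105, -0.785) -> [-12.09, -12.79, 9.65] [-0.001, -0.002, -0.0]
```

>>> play_rows:
  steps:
    - [[-12.1,-12.8,0.5,0,0,0,0.5],[-12.1,-12.8,0.5,0,0,0,0.5],[-12.1,-12.8,0.5,0,0,0,0.5],[-12.1,-12.8,0.5,0,0,0,0.5],[-12.1,-12.8,0.5,0,0,0,0.5],[-12.1,-12.8,3,0,0,0,0.5],[-12.1,-12.8,6,0,0,0,0.5],[-12.1,-12.8,8,0,0,0,0.5],[-12.1,-12.8,9,0,0,0,0.5],[-12.1,-12.8,9.4,0,0,0,0.5],[-12.1,-12.8,9.65,0,0,0,0.5],[-12.1,-12.8,9.65,0,0,0,0.5],[-12.1,-12.8,9.65,0,0,0,0.5],[-12.1,-12.8,9.65,0,0,0,0.7],[-12.1,-12.8,9.65,0,0,0,0.8],[-12.1,-12.8,9.65,0,0,0,0.9],[-12.1,-12.8,9.65,0,0,0,0.9],[-12.1,-12.8,8.6,0,0,0,0.9],[-12.1,-12.8,6,0,0,0,0.9],[-12.1,-12.8,2,0,0,0,0.9]]

```text
time_s: 25.82
ee_pos: [0.4353, -0.1013, 0.0864]
eef_rot: [3.14, 0.003, -0.785]
force: [0.0, 0.2, 0.1]
grip_width: 0.0843
```

```bash
python3 - <<'E'
from h import *
go((.518,-.2748,.10,-.785),(.518,-.2748,.027,-.785))
E
```

```text
t 25.82 pos [ 0.4353 -0.1013  0.0864] rpy [ 3.14e+00  3.00e-03 -7.85e-01] F [0.  0.2 0.1] w 0.0843
(0.518, -0.2748, 0.1, -0.785) -> [18.12, 6.42, -1.4] [0.002, 0.003, -0.0]
(0.518, -0.2748, 0.027, -0.785) -> [18.13, 6.41, 5.9] [0.002, 0.003, -0.0]
```

>>> play_rows:
  steps:
    - [[2,0.7,-2,0,0,0,0.95],[18.1,6.4,-2,0,0,0,0.95],[18.1,6.4,-2,0,0,0,0.95],[18.1,6.4,-2,0,0,0,0.95],[18.1,6.4,-2,0,0,0,0.95],[18.1,6.4,-2,0,0,0,0.95],[18.1,6.4,0,0,0,0,0.95],[18.1,6.4,1,0,0,0,0.95],[18.1,6.4,1,0,0,0,0.95]]

```text
time_s: 26.57
ee_pos: [0.5168, -0.2736, 0.0741]
eef_rot: [3.139, 0.007, -0.785]
force: [-0.5, 0.5, 0.0]
grip_width: 0.0894
```

```bash
python3 - <<'E'
from h import *
t=cam('top'); [print(k.tolist()) for k in cases(t,.014)[0] if k[1]>-.2]; print()
[print(k.tolist()) for k in cases(t,.032)[0] if k[1]<-.2]
go((.518,-.2748,.027,-.785))
E
```

```text
[0.441, -0.002, 30.0168, 0.441, -0.0022, 58.4079, 59.6717]

[0.6063, -0.2715, 31.8694, 0.6057, -0.2722, 59.5473, 63.8039]
t 26.62 pos [ 0.5173 -0.2738  0.0756] rpy [ 3.139  0.005 -0.785] F [-0.6 -0.3  0.7] w 0.0894
(0.518, -0.2748, 0.027, -0.785) -> [0.14, 0.02, 4.85] [0.002, 0.005, 0.0]
```

Case E.

>>> play_rows:
  steps:
    - [[0.15,0.02,2,0,0,0,0.95],[0.15,0.02,3.5,0,0,0,0.95],[0.15,0.02,4.4,0,0,0,0.95],[0.15,0.02,4.8,0,0,0,0.95],[0.15,0.02,4.85,0,0,0,0.95],[0.15,0.02,4.85,0,0,0,0.8],[0.15,0.02,4.85,0,0,0,0.7],[0.15,0.02,4.85,0,0,0,0.6],[0.15,0.02,4.85,0,0,0,0.5],[0.15,0.02,4.85,0,0,0,0.5],[0.15,0.02,4.85,0,0,0,0.5],[0.15,0.02,4.85,0,0,0,0.5],[0.15,0.02,3.9,0,0,0,0.5],[0.15,0.02,2.4,0,0,0,0.5],[0.15,0.02,0.4,0,0,0,0.5],[0.15,0.02,-1.6,0,0,0,0.5],[0.15,0.02,-2.6,0,0,0,0.5]]
  force: 25

```text
time_s: 28.03
ee_pos: [0.519, -0.2754, 0.1044]
eef_rot: [3.14, 0.002, -0.785]
force: [0.1, 0.3, -0.7]
grip_width: 0.0641
```

```bash
python3 - <<'E'
from h import *
go((.537,-.002,.10,-.785),(.537,-.002,.0105,-.785))
t=cam('top'); [print(k.tolist()) for k in cases(t,.014)[0] if k[1]>-.2]
E
```

```text
t 28.03 pos [ 0.519  -0.2754  0.1044] rpy [ 3.14e+00  2.00e-03 -7.85e-01] F [ 0.1  0.3 -0.7] w 0.0641
(0.537, -0.002, 0.1, -0.785) -> [-18.05, -20.61, 0.44] [0.002, 0.002, 0.0]
(0.537, -0.002, 0.0105, -0.785) -> [-18.03, -20.63, 9.39] [0.002, 0.002, 0.0]
[0.441, -0.002, 30.0168, 0.441, -0.002, 58.6268, 59.5216]
```

>>> play_rows:
  steps:
    - [[-18.0,-20.6,0.2,0,0,0,0.5],[-18.0,-20.6,0.2,0,0,0,0.5],[-18.0,-20.6,0.2,0,0,0,0.5],[-18.0,-20.6,0.2,0,0,0,0.5],[-18.0,-20.6,0.2,0,0,0,0.5],[-18.0,-20.6,0.2,0,0,0,0.5],[-18.0,-20.6,0.2,0,0,0,0.5],[-18.0,-20.6,0.5,0,0,0,0.5],[-18.0,-20.6,3,0,0,0,0.5],[-18.0,-20.6,6,0,0,0,0.5],[-18.0,-20.6,8,0,0,0,0.5],[-18.0,-20.6,9,0,0,0,0.5],[-18.0,-20.6,9.4,0,0,0,0.5],[-18.0,-20.6,9.4,0,0,0,0.5],[-18.0,-20.6,9.4,0,0,0,0.5],[-18.0,-20.6,9.4,0,0,0,0.7],[-18.0,-20.6,9.4,0,0,0,0.8],[-18.0,-20.6,9.4,0,0,0,0.9],[-18.0,-20.6,9.4,0,0,0,0.9],[-18.0,-20.6,8.5,0,0,0,0.9]]

```text
time_s: 29.75
ee_pos: [0.5369, -0.0028, 0.0193]
eef_rot: [3.139, 0.002, -0.785]
force: [0.4, -0.2, -0.0]
grip_width: 0.0846
```

```bash
python3 - <<'E'
from h import *
go((.537,-.002,.10,-.785),(.6056,-.2722,.10,-.785),(.6056,-.2722,.075,-.785))
E
```

```text
t 29.75 pos [ 0.5369 -0.0028  0.0193] rpy [ 3.139e+00  2.000e-03 -7.850e-01] F [ 0.4 -0.2 -0. ] w 0.0846
(0.537, -0.002, 0.1, -0.785) -> [-0.06, -0.04, -8.07] [0.003, 0.002, 0.0]
(0.6056, -0.2722, 0.1, -0.785) -> [23.89, 14.23, -8.08] [0.003, 0.002, 0.0]
(0.6056, -0.2722, 0.075, -0.785) -> [23.89, 14.22, -5.58] [0.003, 0.002, 0.0]
```

>>> play_rows:
  steps:
    - [[0,0,-2.5,0,0,0,0.95],[0,0,-6,0,0,0,0.95],[2,1,-9,0,0,0,0.95],[23.9,14.2,-9,0,0,0,0.95],[23.9,14.2,-9,0,0,0,0.95],[23.9,14.2,-9,0,0,0,0.95],[23.9,14.2,-9,0,0,0,0.95],[23.9,14.2,-9,0,0,0,0.95],[23.9,14.2,-9,0,0,0,0.95],[23.9,14.2,-9,0,0,0,0.95],[23.9,14.2,-7,0,0,0,0.95],[23.9,14.2,-5.6,0,0,0,0.95],[23.9,14.2,-5.6,0,0,0,0.95]]

```text
time_s: 30.83
ee_pos: [0.6045, -0.2715, 0.0727]
eef_rot: [3.138, 0.006, -0.785]
force: [-0.3, 0.1, -0.9]
grip_width: 0.0897
```

```bash
python3 - <<'E'
from h import *
t=cam('top'); [print(k.tolist()) for k in cases(t,.014)[0] if k[1]>-.2]; print()
[print(k.tolist()) for k in cases(t,.032)[0] if k[1]<-.2]
go((.6056,-.2722,.027,-.785))
E
```

```text
[0.5392, -0.004, 30.3294, 0.5393, -0.004, 59.7579, 60.3319]

t 30.88 pos [ 0.6052 -0.2716  0.0746] rpy [ 3.138  0.004 -0.785] F [-0.4 -0.8  0.9] w 0.0893
(0.6056, -0.2722, 0.027, -0.785) -> [0.09, -0.01, 4.76] [0.003, 0.004, 0.0]
```

>>> play_rows:
  steps:
    - [[0.1,0,2,0,0,0,0.95],[0.1,0,3.5,0,0,0,0.95],[0.1,0,4.3,0,0,0,0.95],[0.1,0,4.7,0,0,0,0.95],[0.1,0,4.75,0,0,0,0.95],[0.1,0,4.75,0,0,0,0.8],[0.1,0,4.75,0,0,0,0.7],[0.1,0,4.75,0,0,0,0.6],[0.1,0,4.75,0,0,0,0.5],[0.1,0,4.75,0,0,0,0.5],[0.1,0,4.75,0,0,0,0.5],[0.1,0,4.75,0,0,0,0.5],[0.1,0,3.9,0,0,0,0.5],[0.1,0,2.4,0,0,0,0.5],[0.1,0,0.4,0,0,0,0.5],[0.1,0,-1.6,0,0,0,0.5],[0.1,0,-2.6,0,0,0,0.5]]
  force: 25

```text
time_s: 32.3
ee_pos: [0.6067, -0.2727, 0.1034]
eef_rot: [3.139, 0.002, -0.785]
force: [-0.5, 1.2, 0.0]
grip_width: 0.0632
```

```bash
python3 - <<'E'
from h import *
go((.637,-.102,.10,-.785),(.637,-.102,.0105,-.785))
t=cam('top'); [print(k.tolist()) for k in cases(t,.014)[0] if k[1]>-.2]
E
```

```text
t 32.3 pos [ 0.6067 -0.2727  0.1034] rpy [ 3.139e+00  2.000e-03 -7.850e-01] F [-0.5  1.2  0. ] w 0.0632
(0.637, -0.102, 0.1, -0.785) -> [-9.92, -14.22, 0.32] [0.002, 0.002, 0.0]
(0.637, -0.102, 0.0105, -0.785) -> [-9.91, -14.25, 9.27] [0.002, 0.002, 0.0]
[0.5393, -0.0041, 30.3777, 0.5394, -0.004, 59.8995, 60.4896]
```

>>> play_rows:
  steps:
    - [[-10,-14.1,0.2,0,0,0,0.5],[-10,-14.1,0.2,0,0,0,0.5],[-10,-14.1,0.2,0,0,0,0.5],[-10,-14.1,0.2,0,0,0,0.5],[-10,-14.1,0.2,0,0,0,0.5],[-10,-14.1,0.2,0,0,0,0.5],[-10,-14.1,3,0,0,0,0.5],[-10,-14.1,6,0,0,0,0.5],[-10,-14.1,8,0,0,0,0.5],[-10,-14.1,9,0,0,0,0.5],[-10,-14.1,9.27,0,0,0,0.5],[-10,-14.1,9.27,0,0,0,0.5],[-10,-14.1,9.27,0,0,0,0.5],[-10,-14.1,9.27,0,0,0,0.7],[-10,-14.1,9.27,0,0,0,0.8],[-10,-14.1,9.27,0,0,0,0.88],[-10,-14.1,9.27,0,0,0,0.88],[-10,-14.1,8.3,0,0,0,0.88],[-10,-14.1,5,0,0,0,0.88],[-10,-14.1,1,0,0,0,0.88]]

```text
time_s: 34.02
ee_pos: [0.6347, -0.1022, 0.0936]
eef_rot: [3.137, 0.004, -0.785]
force: [0.9, 0.1, 0.8]
grip_width: 0.0827
```

```bash
python3 - <<'E'
from h import *
go((.5255,-.3711,.11,-.785),(.5255,-.3711,.075,-.785))
E
```

```text
t 34.02 pos [ 0.6347 -0.1022  0.0936] rpy [ 3.137  0.004 -0.785] F [0.9 0.1 0.8] w 0.0827
(0.5255, -0.3711, 0.11, -0.785) -> [11.27, 26.74, -1.57] [0.004, 0.004, 0.0]
(0.5255, -0.3711, 0.075, -0.785) -> [11.29, 26.73, 1.93] [0.004, 0.004, 0.0]
```

>>> play_rows:
  steps:
    - [[1,2,-2.5,0,0,0,0.95],[11.3,26.7,-2.5,0,0,0,0.95],[11.3,26.7,-2.5,0,0,0,0.95],[11.3,26.7,-2.5,0,0,0,0.95],[11.3,26.7,-2.5,0,0,0,0.95],[11.3,26.7,-2.5,0,0,0,0.95],[11.3,26.7,-2.5,0,0,0,0.95],[11.3,26.7,-2.5,0,0,0,0.95],[11.3,26.7,0,0,0,0,0.95],[11.3,26.7,1.9,0,0,0,0.95],[11.3,26.7,1.9,0,0,0,0.95]]

```text
time_s: 34.93
ee_pos: [0.5242, -0.3704, 0.0723]
eef_rot: [3.137, 0.009, -0.786]
force: [-0.7, 1.3, -0.2]
grip_width: 0.0894
```

```bash
python3 - <<'E'
from h import *
t=cam('top'); [print(k.tolist()) for k in cases(t,.014)[0] if k[1]>-.2]; print()
[print(k.tolist()) for k in cases(t,.032)[0] if k[1]<-.2]
go((.5255,-.3711,.027,-.785))
E
```

```text
[0.4381, -0.1034, 30.5263, 0.4376, -0.1034, 56.7612, 61.1191]
[0.4408, -0.0027, 29.3999, 0.4397, -0.0046, 52.6661, 58.3725]
[0.5392, -0.004, 30.3452, 0.5393, -0.004, 59.7034, 60.2061]
[0.6375, -0.1047, 31.9358, 0.6377, -0.1047, 59.971, 63.6625]

[0.5272, -0.3694, 31.8008, 0.5321, -0.3642, 41.4702, 64.8803]
[0.6124, -0.3674, 33.0086, 0.6128, -0.3672, 59.2682, 66.337]
t 34.98 pos [ 0.5251 -0.3706  0.0745] rpy [ 3.137  0.007 -0.785] F [-0.5 -0.3  0.9] w 0.0894
(0.5255, -0.3711, 0.027, -0.785) -> [0.09, -0.01, 4.75] [0.005, 0.007, -0.0]
```

All four placed cases are within 5 mm of their circle centres. Next is case B.

>>> play_rows:
  steps:
    - [[0.1,0,2,0,0,0,0.95],[0.1,0,3.5,0,0,0,0.95],[0.1,0,4.3,0,0,0,0.95],[0.1,0,4.7,0,0,0,0.95],[0.1,0,4.75,0,0,0,0.95],[0.1,0,4.75,0,0,0,0.8],[0.1,0,4.75,0,0,0,0.7],[0.1,0,4.75,0,0,0,0.6],[0.1,0,4.75,0,0,0,0.5],[0.1,0,4.75,0,0,0,0.5],[0.1,0,4.75,0,0,0,0.5],[0.1,0,4.75,0,0,0,0.5],[0.1,0,3.9,0,0,0,0.5],[0.1,0,2.4,0,0,0,0.5],[0.1,0,0.4,0,0,0,0.5],[0.1,0,-1.6,0,0,0,0.5],[0.1,0,-2.6,0,0,0,0.5]]
  force: 25

```text
time_s: 36.4
ee_pos: [0.5266, -0.3718, 0.1033]
eef_rot: [3.137, 0.004, -0.785]
force: [0.4, -0.9, 0.3]
grip_width: 0.0641
```

```bash
python3 - <<'E'
from h import *
go((.536,-.101,.10,-.785),(.536,-.101,.0105,-.785))
E
```

```text
t 36.4 pos [ 0.5266 -0.3718  0.1033] rpy [ 3.137  0.004 -0.785] F [ 0.4 -0.9  0.3] w 0.0641
(0.536, -0.101, 0.1, -0.785) -> [-18.48, -19.82, 0.31] [0.004, 0.004, -0.0]
(0.536, -0.101, 0.0105, -0.785) -> [-18.44, -19.86, 9.26] [0.004, 0.004, -0.0]
```

>>> play_rows:
  steps:
    - [[-18.45,-19.85,0.2,0,0,0,0.5],[-18.45,-19.85,0.2,0,0,0,0.5],[-18.45,-19.85,0.2,0,0,0,0.5],[-18.45,-19.85,0.2,0,0,0,0.5],[-18.45,-19.85,0.2,0,0,0,0.5],[-18.45,-19.85,0.2,0,0,0,0.5],[-18.45,-19.85,0.2,0,0,0,0.5],[-18.45,-19.85,0.5,0,0,0,0.5],[-18.45,-19.85,3,0,0,0,0.5],[-18.45,-19.85,6,0,0,0,0.5],[-18.45,-19.85,8,0,0,0,0.5],[-18.45,-19.85,9,0,0,0,0.5],[-18.45,-19.85,9.25,0,0,0,0.5],[-18.45,-19.85,9.25,0,0,0,0.5],[-18.45,-19.85,9.25,0,0,0,0.5],[-18.45,-19.85,9.25,0,0,0,0.7],[-18.45,-19.85,9.25,0,0,0,0.8],[-18.45,-19.85,9.25,0,0,0,0.88],[-18.45,-19.85,9.25,0,0,0,0.88],[-18.45,-19.85,8.4,0,0,0,0.88]]

```text
time_s: 38.07
ee_pos: [0.5352, -0.1008, 0.0184]
eef_rot: [3.136, 0.005, -0.785]
force: [-0.3, 0.3, 0.1]
grip_width: 0.0824
```

```bash
python3 - <<'E'
from h import *
go((.6128,-.3673,.11,-.785),(.6128,-.3673,.075,-.785))
E
```

```text
t 38.07 pos [ 0.5352 -0.1008  0.0184] rpy [ 3.136  0.005 -0.785] F [-0.3  0.3  0.1] w 0.0824
(0.6128, -0.3673, 0.11, -0.785) -> [24.27, 13.42, -9.22] [0.005, 0.005, -0.0]
(0.6128, -0.3673, 0.075, -0.785) -> [24.29, 13.4, -5.72] [0.005, 0.005, -0.0]
```

>>> play_rows:
  steps:
    - [[0,0,-2.5,0,0,0,0.95],[0,0,-6,0,0,0,0.95],[2,1,-9,0,0,0,0.95],[24.3,13.4,-9,0,0,0,0.95],[24.3,13.4,-9,0,0,0,0.95],[24.3,13.4,-9,0,0,0,0.95],[24.3,13.4,-9,0,0,0,0.95],[24.3,13.4,-9,0,0,0,0.95],[24.3,13.4,-9,0,0,0,0.95],[24.3,13.4,-9,0,0,0,0.95],[24.3,13.4,-7,0,0,0,0.95],[24.3,13.4,-5.7,0,0,0,0.95],[24.3,13.4,-5.7,0,0,0,0.95]]

```text
time_s: 39.15
ee_pos: [0.6115, -0.3662, 0.0715]
eef_rot: [3.135, 0.011, -0.785]
force: [-0.7, 0.3, 0.4]
grip_width: 0.089
```

```bash
python3 - <<'E'
from h import *
t=cam('top'); [print(k.tolist()) for k in cases(t,.014)[0] if k[1]>-.2]; print()
[print(k.tolist()) for k in cases(t,.032)[0] if k[1]<-.2]
go((.6128,-.3673,.027,-.785))
E
```

```text
[0.5386, -0.1018, 30.9284, 0.5378, -0.1022, 59.4917, 61.4219]
[0.5395, -0.0042, 30.1105, 0.5396, -0.0042, 59.3831, 59.8111]
[0.6375, -0.1047, 31.9358, 0.6377, -0.1047, 59.7419, 63.6172]

t 39.2 pos [ 0.6121 -0.3663  0.0735] rpy [ 3.136  0.009 -0.785] F [0.2 0.4 0.3] w 0.0893
(0.6128, -0.3673, 0.027, -0.785) -> [0.16, -0.01, 4.65] [0.006, 0.009, 0.001]
```

>>> play_rows:
  steps:
    - [[0.15,0,2,0,0.009,0,0.95],[0.15,0,3.5,0,0.009,0,0.95],[0.15,0,4.3,0,0.009,0,0.95],[0.15,0,4.6,0,0.009,0,0.95],[0.15,0,4.65,0,0.009,0,0.95],[0.15,0,4.65,0,0.009,0,0.8],[0.15,0,4.65,0,0.009,0,0.7],[0.15,0,4.65,0,0.009,0,0.6],[0.15,0,4.65,0,0.009,0,0.5],[0.15,0,4.65,0,0.009,0,0.5],[0.15,0,4.65,0,0.009,0,0.5],[0.15,0,4.65,0,0.009,0,0.5],[0.15,0,3.9,0,0.009,0,0.5],[0.15,0,2.4,0,0.009,0,0.5],[0.15,0,0.4,0,0.009,0,0.5],[0.15,0,-1.6,0,0.009,0,0.5],[0.15,0,-2.8,0,0.009,0,0.5]]
  force: 25

```text
time_s: 40.62
ee_pos: [0.6142, -0.3678, 0.1051]
eef_rot: [3.136, -0.004, -0.784]
force: [-1.1, 0.3, 0.1]
grip_width: 0.064
```

```bash
python3 - <<'E'
from h import *
go((.635,-.001,.10,-.785),(.635,-.001,.0105,-.785))
E
```

```text
t 40.62 pos [ 0.6142 -0.3678  0.1051] rpy [ 3.136 -0.004 -0.784] F [-1.1  0.3  0.1] w 0.064
(0.635, -0.001, 0.1, -0.785) -> [-24.44, -27.44, 0.28] [0.005, -0.004, 0.001]
(0.635, -0.001, 0.0105, -0.785) -> [-24.47, -27.48, 9.23] [0.005, -0.004, 0.001]
```

>>> play_rows:
  steps:
    - [[-24.45,-27.45,0,0,0,0,0.5],[-24.45,-27.45,0,0,0,0,0.5],[-24.45,-27.45,0,0,0,0,0.5],[-24.45,-27.45,0,0,0,0,0.5],[-24.45,-27.45,0,0,0,0,0.5],[-24.45,-27.45,0,0,0,0,0.5],[-24.45,-27.45,0,0,0,0,0.5],[-24.45,-27.45,0,0,0,0,0.5],[-24.45,-27.45,0,0,0,0,0.5],[-24.45,-27.45,0,0,0,0,0.5],[-24.45,-27.45,2,0,0,0,0.5],[-24.45,-27.45,5,0,0,0,0.5],[-24.45,-27.45,7,0,0,0,0.5],[-24.45,-27.45,7,0,0,0,0.5]]

```text
time_s: 41.78
ee_pos: [0.6328, -0.0014, 0.029]
eef_rot: [3.132, 0.001, -0.785]
force: [-0.8, 0.4, -1.9]
grip_width: 0.0642
```

```bash
python3 - <<'E'
from h import *
go((.635,-.001,.0105,-.785))
E
```

```text
t 41.78 pos [ 0.6328 -0.0014  0.029 ] rpy [ 3.132e+00  1.000e-03 -7.850e-01] F [-0.8  0.4 -1.9] w 0.0642
(0.635, -0.001, 0.0105, -0.785) -> [0.13, -0.2, 1.85] [0.01, 0.001, 0.0]
```

>>> play_rows:
  steps:
    - [[0.1,-0.2,0.8,0,0,0,0.5],[0.1,-0.2,1.4,0,0,0,0.5],[0.1,-0.2,1.75,0,0,0,0.5],[0.1,-0.2,1.85,0,0,0,0.5],[0.1,-0.2,1.85,0,0,0,0.5],[0.1,-0.2,1.85,0,0,0,0.7],[0.1,-0.2,1.85,0,0,0,0.8],[0.1,-0.2,1.85,0,0,0,0.88],[0.1,-0.2,1.85,0,0,0,0.88],[0.1,-0.2,1,0,0,0,0.88],[0.1,-0.2,-2,0,0,0,0.88],[0.1,-0.2,-6,0,0,0,0.88],[0.1,-0.2,-10,0,0,0,0.88],[4,4,-12,0,0,0,0.88],[24,27,-12,0,0,0,0.88],[24,27,-12,0,0,0,0.88],[24,27,-12,0,0,0,0.88],[24,27,-12,0,0,0,0.88],[24,27,-12,0,0,0,0.88],[24,27,-12,0,0,0,0.88]]

```text
time_s: 43.45
ee_pos: [0.6172, -0.2907, 0.1505]
eef_rot: [3.132, 0.0, -0.785]
force: [0.9, -0.5, 0.1]
grip_width: 0.0824
```

>>> play_rows:
  steps:
    - [[10,11,-3,0,0,0,0.88],[10,11,-3,0,0,0,0.88],[10,11,-3,0,0,0,0.88],[10,11,-3,0,0,0,0.88],[10,11,-3,0,0,0,0.88],[10,11,-3,0,0,0,0.88],[10,11,-3,0,0,0,0.88]]

```text
time_s: 44.03
ee_pos: [0.6105, -0.4383, 0.1815]
eef_rot: [3.132, 0.001, -0.784]
force: [-0.1, 0.4, -0.6]
grip_width: 0.0826
```

```bash
python3 - <<'E'
from h import *
go()
t=cam('top'); [print(k.tolist()) for k in cases(t,.014)[0] if k[1]>-.2]
b=bird(t,.0025,x0=.30,x1=.78,y0=-.45,y1=.34)
cv2.imwrite('pics/p10.png',b)
E
```

```text
t 44.03 pos [ 0.6105 -0.4383  0.1815] rpy [ 3.132e+00  1.000e-03 -7.840e-01] F [-0.1  0.4 -0.6] w 0.0826
[0.538, -0.1023, 31.1389, 0.5377, -0.1025, 59.9335, 62.1146]
[0.5394, -0.0038, 30.4067, 0.5394, -0.004, 59.6717, 60.11]
[0.6364, -0.0021, 30.8656, 0.6366, -0.0018, 60.0108, 61.773]
[0.6379, -0.1045, 32.0353, 0.6377, -0.1047, 59.8883, 63.7081]
```

View pics/p10.png

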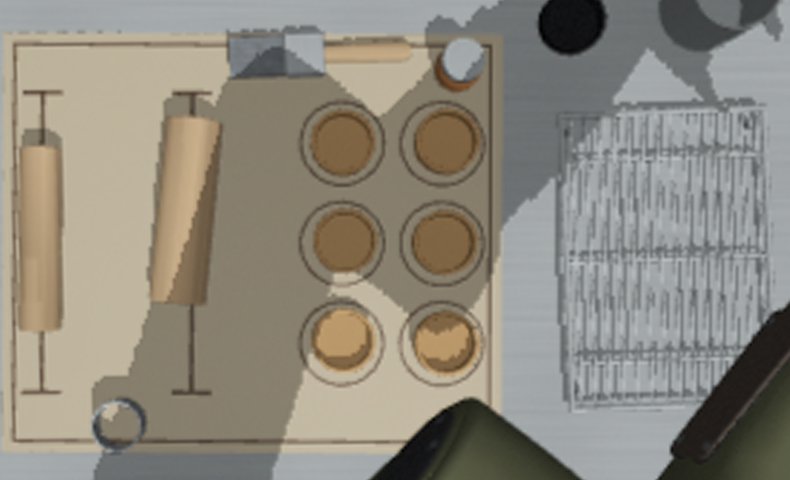

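All six cases stand centred in their circles, and both pins are still on their lines: slim at cols 20–61 around col 42, thick at cols 150–221 around col 192. The rack is empty and the bystanders haven't moved, so I'm handing in.

```bash
python3 -c "
from station import ctrl
print(ctrl.hand_in())"
```

```text
the job is handed in; nothing more can be done
None
```

I rolled both pins onto the parking lines with open fingers, without gripping or lifting them, then set all six tart cases in their own circles at a 25 N grip. The job was handed in at about 44 s of the 210 s allowed. `hand_in()` gave no verdict.

**Last checks (top camera):**
- **Slim pin:** about 3 mm short of the far line's centre, and parallel to it.
- **Thick pin:** its middle is about 4 mm past the near line and about 30 mm along it, tilted about 0.09 rad. I tried to turn it parallel while pushing, but it kept almost all its tilt; this is still inside the 0.2 rad limit.
- **Cases:** four gave clean numbers in the final picture, all within about 4 mm of their circle centres. The two nearest the robot were only judged by eye in that picture; earlier readings put them within about 5 mm. All six look upright.
- **Other things on the table:** none looked moved.

One case was knocked about 4 cm aside during the run. I found it again on the rack and placed it first. The two cameras disagreed by about 4 mm across the mat; I trusted the top one because it matched where the fingers left the slim pin.

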